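# Open the dial padlock on the repair workshop's adhesive chest and hold it up

## Robot

A 7-joint arm with a two-finger parallel gripper is mounted at the origin on the work surface. World frame = base frame: x ahead of the robot, y to its left, z up, the work surface at z = 0. Lengths are in m, angles in rad, forces in N, time in s.
With the tool pointing down it reaches from about 0.4 to 0.925 m from the base axis. Payload 4.1 kg.
Tool frame: the origin (TCP) lies at the very end of the fingers, on their centre line; the grasp point (between the pads) lies 19 mm behind it; z points along the fingers, y is the line along which they close (so a half turn about z gives the same grasp; the last joint's range is limited). The gripper opens to 85 mm and grips with 20 to 120 N. Pads are 22 mm wide; open, the fingers measure 114 mm over their backs; the gripper's body (76 mm by 85 mm) begins 54 mm behind the grasp point. The pads swing forward as they close: fully open they stand 13 mm farther back than shut.
Start: joints at [-1.442, 0.398, 0.045, 1.537, -0.019, 1.207, -0.051], TCP at [0.147, 0.633, 0.231] pointing down, gripper open.
Joint ranges: [-2.82, 2.82], [-0.49, 2.23], [-1.37, 1.46], [0, 2.46], [-1.36, 4.5], [0.23, 2], [-2.94, 2.94]. Speed limits (rad/s): [2.57, 2.57, 3.14, 3.14, 3.14, 3.14, 3.14].

## Interface

Orientations are given as [roll, pitch, yaw] about the fixed x, y, z axes, in that order (R = Rz(yaw) Ry(pitch) Rx(roll)).
In Python, from bench import ctrl gives the robot as it stands.
- The arm moves only by the shell command python3 -m jog 'ROWS' [FORCE]. ROWS is JSON, a list of rows, each an object of numbers: "dx", "dy", "dz": the shift along the tool's x, y, z as a fraction of full scale; "spin": the turn about the tool's z as a fraction of full scale; "fingers": the closure, from -1 (fully open) to 1 (shut). A call has 1 to 12 rows; each row shifts and turns the commanded pose from where the row before left it, along the tool's axes as they then stand; what a row does not reach is not made up. Full scale, the value 1, is 0.75 m for a shift and 0.15 rad for a turn. A row lasts 1/8 s, in which the tool goes at most 62.5 mm and 10.7 degrees, less where a joint would pass 70% of its speed; a pose out of reach is approached as far as the arm can. A call with a number of a shift or a turn outside -1 to 1 is refused whole. A call with a gripper value outside its range is refused whole. The fingers move at their own pace and stop on an object; FORCE is the grip in N (left out, the last holds). Time passes only in rows, so rows that do not move let the fingers close. It gives the time, the measured TCP pose, the force, the opening and the grip force at its end, in the units of the state.
- ctrl.state(): the state, without advancing time (a new reading comes with each control period).
- ctrl.capture(name): name is "scene" or "top" or "wrist"; returns a dict with "image" (384x512x3 uint8, red, green, blue), "range_z" (384x512 float32, m along the optical axis (not along the pixel's ray), 0 where there is no reading), "fx", "fy", "cx", "cy" (pixels), "world_from_camera" (4x4, takes a point from camera to world coordinates). Camera axes: x right, y down, z forward; pixel columns grow to the right and rows downward; lengths in m; the calibration is good to about 2 mm. A picture is of the moment at which its call begins.
- ctrl.close_job(): hands the job in; it is judged then, once.
Trained networks look in a picture, given as the dict that the camera call returned (one of the last four; its "shot" number tells which), for a name from the list of things; names that differ only in an ending like _2 or _b are one class to them, and where a whole thing is asked for, a point or a joint stands for the part that bears it (a point fixed in the world has none). Each returns a list of dicts, best first, with "conf" (0 to 1); they miss things now and then, are a little off and sometimes report something else, mostly with a low value. They report only what shows in the picture. A call takes as long as a camera call. They do not tell look-alikes from the thing itself.
- ctrl.find_in(picture, name): "rect" ([centre column, centre row, width, height] as shares, 0 to 1, of the picture: columns of its width, rows of its height, round what is visible of it).
- ctrl.outline_of(picture, name): "mask" (384x512 bool, what is visible of it) and "rect" ([centre column, centre row, width, height] as shares, 0 to 1, of the picture: columns of its width, rows of its height, round what is visible of it).
The state is a dict: "time_s": time; "qpos": joint angles; "qvel": joint speeds; "effort": joint torques, N m; "tcp_pos": TCP position; "eef_rot": TCP orientation; "contact_force": force on the tool from outside, world axes, zero at the start; "ft_torque": the same for the moment, N m; "opening": finger opening in m; "grip_force": force on a finger pad.
Only numpy, scipy, OpenCV 4.12 (cv2) and the standard library are available. Lean on these libraries where they do the work, as an engineer would, in place of code of your own. Each camera call takes 0.05 s, during which the arm holds its last target. There are 200 camera calls.

## Task

The blue chest on the bench is locked by a dial padlock that lies on its top with the shackle through the hasp's staple; all but the last number have been dialled already. Turn the dial clockwise, click by click, until its red mark clicks in under the index mark without running past it, then pull the padlock back against the staple so that the shackle comes fully open, slip the open end of the shackle off the staple and lift the padlock away. Finish while holding it: keep the open padlock in the gripper, still and dial uppermost, about 10 cm above the chest, and leave the tin, the seam roller and the clamp alone.

Things in the scene. Friction and masses are not known exactly. Their poses are not given: they have to be found in the camera images.
- padlock: Padlock lying loose on the chest, dial up, about 0.4 kg. Steel case 54 mm long (its x), 52 mm wide (its y), 22 mm thick. Origin: centre of the case's underside; z up through the dial, x towards the shackle. The index is a small black bar on the case's top at the shackle side (+x, y = 0). It can swing and shift several mm in the staple's eye while the dial is turned.
- dial_axis (a point): Point on the dial's axis, 34 mm above the padlock's underside, at half the knob's height; axes as the padlock's. The dial has a black flange 42 mm across, 22 to 25 mm above the padlock's underside, and on it a round fluted black knob 24 mm across, from 25 to 43 mm above the underside.
- dial (a joint): Turn of the dial in the case, rad, anticlockwise seen from above; no stops. 0: red mark at the index, lock released (within about 0.1 rad). Clockwise lowers it. It clicks into a notch every 30 degrees (0.524 rad), takes about 0.06 N m to leave one and snaps into the nearest when let go (rarely balancing on a ridge at the start). Starts 2 to 5 clicks anticlockwise of 0.
- red_mark (a point): The red mark on the dial's flange, 17 mm out from the dial's axis and 25 mm above the padlock's underside; a red line on the knob's top points the same way. The other eleven click positions have thin white marks.
- shackle (a joint): How far the shackle has been drawn out of the case, in m: 0 closed, 0.020 fully open. It slides with about 4 N of friction, stays where it is left, and is blocked after about 1 mm unless the dial is at 0.
- shackle_bow (a point): Middle of the bow of the bright U-shaped shackle (8 mm round bar, centre line 11 mm above the padlock's underside); at x = 61, y = 0 mm of the padlock when closed, x = 81 open. Heel leg at y = +16 mm. Pulling the padlock towards its -x, the staple's wire meets the inside of the bow when it is 53 mm from the padlock's origin along x (closed), 73 mm (fully open).
- toe_end (a point): End of the shackle's toe leg, the one that comes free (y = -16 mm of the padlock) and starts through the staple's eye. Closed it is at x = 23 mm, inside the case; open at x = 43 mm, 16 mm clear of the case's end face (x = 27 mm). With the staple's wire in that gap (about x = 35 mm) nothing passes through the eye and the padlock lifts straight off.
- chest: Heavy fixed blue steel chest, 300 mm (its x) by 380 mm (its y) by 120 mm high, flat on top; origin at the centre of its underside, x away from the robot at yaw 0. The hasp's strap and hinges are let in flush with the top.
- staple (a point): The hasp's staple: an upright eye of 6 mm steel wire fixed on the chest's top, its plane square to the chest's x. Inside it is 18 mm wide (along y) and 20 mm high; outside 30 mm wide and 26 mm high. The point is the middle of the eye, 11 mm above the chest's top; axes as the chest's. The padlock's toe leg passes through it along x.
- tin: Tin of adhesive with a yellow band, 66 mm across and 75 mm high, standing on the chest; origin at the centre of its underside. Bystander.
- roller: Seam roller lying on the chest, wooden handle 85 mm long and 22 mm thick, steel roller 28 mm across; 145 mm long along its x, origin on the handle line at its underside. Bystander.
- clamp: Steel bar clamp with a red handle lying on the bench, about 355 mm long along its x and 110 mm wide; origin at its underside on the bar. Bystander.
Mind the look-alikes: they are no part of the job. What is meant by the padlock is not green, orange or pink, and is the larger of those in its own colour.

How it is judged:
On the way, in this order (a step that is already met when the one before it is completed fails the run):
1. the dial's red mark has clicked in at the index, the shackle still shut (value of joint dial between -0.12 and 0.12 rad and value of joint shackle below 0.005 m), for 0.2 s.
2. the shackle has been pulled fully open, the padlock still down at the staple (value of joint shackle above 0.017 m and horizontal distance between padlock and staple below 0.1 m and z of padlock in the frame of staple below 0.02 m), for 0.1 s.
At the end, for the whole second after the job is handed in: The padlock is held in the gripper, touching nothing else, its underside at least 70 mm above the chest's top, dial uppermost within 20 degrees, still, with the shackle open by at least 15 mm; tin, roller and clamp are within 20 mm of where they were (value of joint shackle above 0.015 m and z of padlock in the frame of chest above 0.19 m and angle between padlock's own z axis and vertical below 0.35 rad and contact force between the fingers and padlock above 2 N and contact force between padlock and chest below 0.2 N and contact force between padlock and tin below 0.2 N and contact force between padlock and roller below 0.2 N and contact force between padlock and clamp below 0.2 N and linear speed of padlock below 0.03 m/s and distance of each of tin, roller, clamp from where it was at the start of the episode below 0.02 m); the arm keeps its last pose, push and grip.
It fails at once if the dial ran past the red mark (by nearly a whole click) (value of joint dial below -0.42 rad).
It fails at once if the dial was turned anticlockwise, away from the red mark (value of joint dial above 3.4 rad).
It fails at once if the tin, roller or clamp was disturbed (distance of any of tin, roller, clamp from where it was at the start of the episode above 0.03 m or angle between tin's own z axis and vertical above 0.4 rad).
It also fails if it takes over 67 s, if anything falls off the work surface, if the arm or the gripper's body presses on something with over 40 N, if the wrist force passes 120 N, or if a joint passes its speed limit or range.

## Working session

There is one attempt and no reset: what is moved stays moved. The work goes in short steps, Python scripts to look and compute and a shell command to move; the robot and the scene stay as the last step left them, time stands still between calls to the robot, and variables do not carry over. Pictures are saved under pics/ and viewed, at most 11 in all, crops included, and the job is handed in when it is done.

```bash
mkdir -p pics; ls
cat > h.py <<'E'
import numpy as np, cv2
from bench import ctrl
def save(p,name,crop=None,scale=1):
    im=p["image"][:,:,::-1]
    if crop: im=im[crop[1]:crop[3],crop[0]:crop[2]]
    im=cv2.resize(im,None,fx=scale,fy=scale,interpolation=cv2.INTER_CUBIC)
    cv2.imwrite("pics/"+name,im)
def w(p,u,v,z=None):
    """pixels->world; by range, or on the plane of height z"""
    u=np.atleast_1d(u).astype(float);v=np.atleast_1d(v).astype(float)
    d=np.stack([(u-p["cx"])/p["fx"],(v-p["cy"])/p["fy"],np.ones_like(u)],1)
    T=np.array(p["world_from_camera"])
    if z is None: s=p["range_z"][v.round().astype(int),u.round().astype(int)]
    else: s=(z-T[2,3])/(d@T[2,:3])
    return (d*s[:,None])@T[:3,:3].T+T[:3,3]
E
python3 - <<'E'
from h import *
a=ctrl.capture("top"); b=ctrl.capture("scene")
np.set_printoptions(precision=3,suppress=True)
print(np.array(a["world_from_camera"]))
im=np.hstack([a["image"],b["image"]])[:,:,::-1]
save(a,"top.png",scale=1.5); 
for n in ["padlock","dial","chest","staple","tin","roller","red_mark","clamp"]:
    for r in ctrl.find_in(a,n):
        c=r["rect"]; u,v=c[0]*512,c[1]*384
        print(n,round(r["conf"],2),[round(x,3) for x in c],round(u),round(v),w(a,u,v)[0])
s=ctrl.state(); print(s)
E
```

```text
pics
[[ 0.014 -0.982  0.19   0.217]
 [-1.    -0.015 -0.002 -0.152]
 [ 0.005 -0.19  -0.982  1.362]
 [ 0.     0.     0.     1.   ]]
padlock 0.76 [0.492, 0.472, 0.033, 0.048] 252 181 [ 0.524 -0.144  0.043]
padlock 0.75 [0.255, 0.687, 0.034, 0.055] 130 264 [0.221 0.282 0.023]
padlock 0.58 [0.327, 0.473, 0.033, 0.069] 167 182 [0.49  0.136 0.161]
padlock 0.42 [0.493, 0.606, 0.029, 0.04] 252 233 [ 0.337 -0.148  0.018]
dial 0.58 [0.492, 0.472, 0.018, 0.017] 252 181 [ 0.523 -0.145  0.043]
dial 0.56 [0.309, 0.638, 0.014, 0.015] 158 245 [0.289 0.184 0.036]
dial 0.54 [0.328, 0.48, 0.021, 0.036] 168 184 [0.481 0.133 0.163]
dial 0.43 [0.251, 0.682, 0.021, 0.027] 129 262 [0.228 0.282 0.044]
dial 0.37 [0.496, 0.601, 0.019, 0.024] 254 231 [ 0.343 -0.154  0.031]
chest 0.59 [0.338, 0.453, 0.23, 0.258] 173 174 [0.521 0.121 0.147]
staple 0.71 [0.334, 0.452, 0.231, 0.245] 171 174 [0.522 0.129 0.147]
staple 0.45 [0.328, 0.474, 0.036, 0.066] 168 182 [0.489 0.135 0.159]
tin 0.91 [0.407, 0.405, 0.035, 0.062] 208 156 [ 0.57  -0.002  0.202]
roller 0.72 [0.252, 0.406, 0.042, 0.112] 129 156 [0.583 0.276 0.144]
red_mark 0.61 [0.327, 0.469, 0.025, 0.083] 168 180 [0.5   0.139 0.144]
red_mark 0.5 [0.324, 0.483, 0.021, 0.028] 166 185 [0.476 0.138 0.167]
red_mark 0.5 [0.497, 0.606, 0.011, 0.021] 255 233 [ 0.337 -0.157  0.026]
red_mark 0.46 [0.493, 0.47, 0.021, 0.017] 252 181 [ 0.526 -0.145  0.043]
clamp 0.72 [0.716, 0.541, 0.131, 0.257] 366 208 [ 0.438 -0.571  0.002]
{'time_s': 0.5, 'qpos': array([-1.442,  0.398,  0.045,  1.537, -0.019,  1.207, -0.051]), 'qvel': array([-0.   , -0.001, -0.001, -0.001,  0.   ,  0.001,  0.001]), 'effort': array([ -0.001, -47.457,   1.361, -25.426,   0.011,   0.002,  -0.   ]), 'tcp_pos': array([0.147, 0.633, 0.231]), 'eef_rot': array([3.141, 0.   , 2.914]), 'contact_force': array([ 0.631, -0.426, -0.054]), 'ft_torque': array([-0.002,  0.024,  0.04 ]), 'grip_force': 0.0, 'opening': 0.08523389612826486}
```

View pics/top.png

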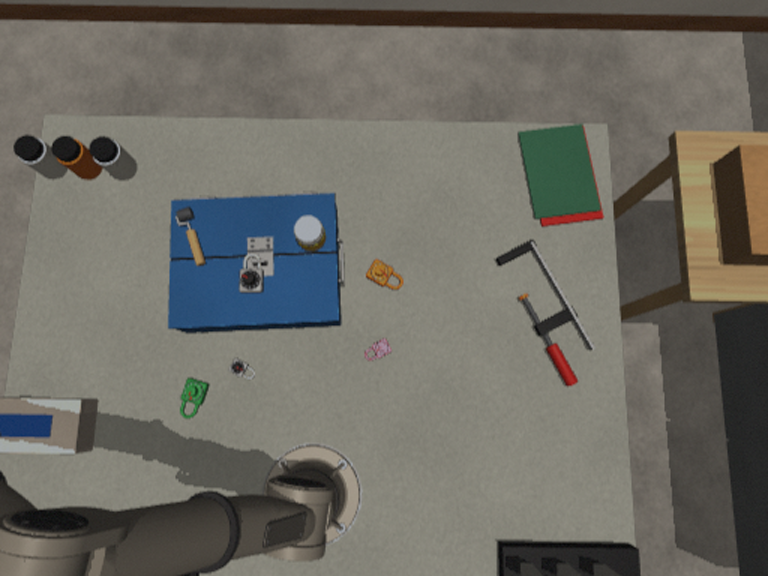

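The blue chest is at about (0.52, 0.13) and yaw is near 0. The padlock on its top shows at top-view px (167,184), with the shackle towards +x, the tin to its right-rear and the roller to its left-rear. I'll move above it.

```bash
python3 -m jog '[{"dx":-0.045,"dy":-0.0466,"dz":-0.01},{"dx":-0.045,"dy":-0.0466,"dz":-0.01},{"dx":-0.045,"dy":-0.0466,"dz":-0.01},{"dx":-0.045,"dy":-0.0466,"dz":-0.01},{"dx":-0.045,"dy":-0.0466,"dz":-0.01},{"dx":-0.045,"dy":-0.0466,"dz":-0.01},{"dx":-0.045,"dy":-0.0466,"dz":-0.01},{"dx":-0.045,"dy":-0.0466,"dz":-0.01},{"dx":-0.045,"dy":-0.0466,"dz":-0.01},{"dx":-0.045,"dy":-0.0466,"dz":-0.01},{"dx":-0.045,"dy":-0.0466},{"dx":-0.045,"dy":-0.0466}]'
python3 - <<'E'
from h import *
np.set_printoptions(precision=3,suppress=True)
a=ctrl.capture("wrist"); s=ctrl.state()
print(s["time_s"],s["qpos"],s["tcp_pos"],s["eef_rot"])
print(np.array(a["world_from_camera"]),a["fx"],a["cx"],a["cy"])
save(a,"w1.png",scale=1.5)
for n in ["padlock","dial","red_mark"]:
    for r in ctrl.find_in(a,n):
        c=r["rect"]; u,v=c[0]*512,c[1]*384
        print(n,round(r["conf"],2),[round(x,3) for x in c],round(u),round(v),w(a,u,v)[0])
E
```

```text
0.55 [-1.442  0.398  0.045  1.537 -0.019  1.207 -0.051] [0.147 0.633 0.231] [ 3.141 -0.     2.914]
[[ 0.225  0.93   0.292  0.071]
 [ 0.974 -0.215 -0.069  0.65 ]
 [-0.001  0.3   -0.954  0.374]
 [ 0.     0.     0.     1.   ]] 313.9931335380355 249.35347641334806 192.77808553457447
padlock 0.82 [0.036, 0.697, 0.071, 0.174] 18 268 [0.211 0.313 0.02 ]
dial 0.86 [0.023, 0.751, 0.045, 0.072] 12 288 [0.234 0.298 0.026]
red_mark 0.83 [0.023, 0.749, 0.045, 0.064] 12 288 [0.233 0.299 0.026]validation failed for argument at $[0]...
```

View pics/w1.png

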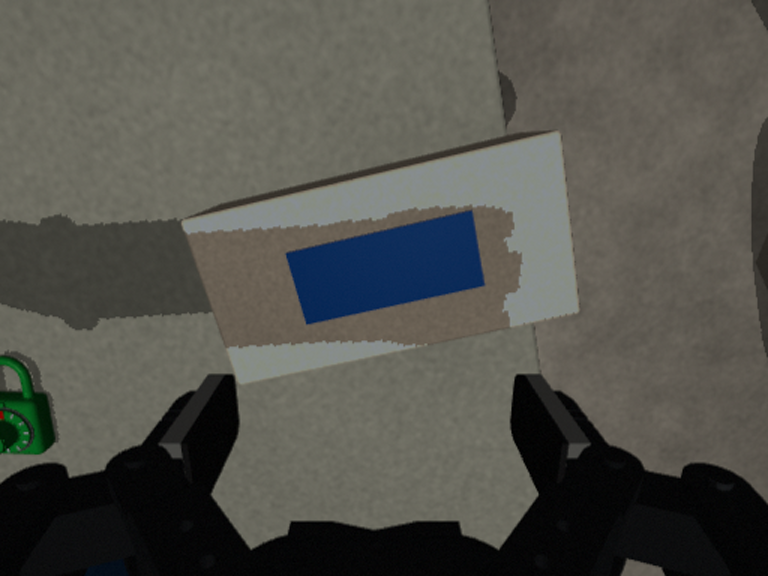

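The move was refused, so the rows probably need every key. The wrist picture shows only a cardboard box under the start pose and the green decoy at the left edge.

```bash
python3 -m jog '[{"dx":-0.045,"dy":-0.0466,"dz":-0.01,"spin":0,"fingers":-1},{"dx":-0.045,"dy":-0.0466,"dz":-0.01,"spin":0,"fingers":-1},{"dx":-0.045,"dy":-0.0466,"dz":-0.01,"spin":0,"fingers":-1},{"dx":-0.045,"dy":-0.0466,"dz":-0.01,"spin":0,"fingers":-1},{"dx":-0.045,"dy":-0.0466,"dz":-0.01,"spin":0,"fingers":-1},{"dx":-0.045,"dy":-0.0466,"dz":-0.01,"spin":0,"fingers":-1},{"dx":-0.045,"dy":-0.0466,"dz":-0.01,"spin":0,"fingers":-1},{"dx":-0.045,"dy":-0.0466,"dz":-0.01,"spin":0,"fingers":-1},{"dx":-0.045,"dy":-0.0466,"dz":-0.01,"spin":0,"fingers":-1},{"dx":-0.045,"dy":-0.0466,"dz":-0.01,"spin":0,"fingers":-1},{"dx":-0.045,"dy":-0.0466,"dz":0,"spin":0,"fingers":-1},{"dx":-0.045,"dy":-0.0466,"dz":0,"spin":0,"fingers":-1}]' 40
python3 - <<'E'
from h import *
np.set_printoptions(precision=3,suppress=True)
a=ctrl.capture("wrist"); s=ctrl.state()
print(s["time_s"],s["qpos"],s["tcp_pos"],s["eef_rot"])
save(a,"w2.png",scale=1.5)
for n in ["padlock","dial","red_mark"]:
    for r in ctrl.find_in(a,n):
        c=r["rect"]; u,v=c[0]*512,c[1]*384
        print(n,round(r["conf"],2),[round(x,3) for x in c],round(u),round(v),w(a,u,v)[0])
E
```

```text
time_s: 2.2
tcp_pos: [0.4474, 0.1318, 0.3068]
eef_rot: [3.14, 0.001, 2.914]
contact_force: [1.3, 0.7, -0.0]
opening: 0.0854
grip_force: 0.0
2.25 [-0.857  0.003  0.497  1.854  0.003  1.282  0.972] [0.451 0.124 0.307] [-3.139  0.005  2.904]
padlock 0.83 [0.503, 0.049, 0.103, 0.098] 258 19 [0.288 0.178 0.016]
padlock 0.74 [0.144, 0.638, 0.119, 0.095] 74 245 [ 0.517 -0.146  0.04 ]
padlock 0.71 [0.513, 0.54, 0.121, 0.212] 263 207 [0.477 0.137 0.163]
padlock 0.55 [0.061, 0.316, 0.091, 0.116] 31 121 [ 0.34  -0.145  0.018]
padlock 0.54 [0.532, 0.615, 0.067, 0.087] 273 236 [0.529 0.139 0.121]
padlock 0.48 [0.797, 0.663, 0.147, 0.272] 408 255 [0.573 0.278 0.144]
dial 0.94 [0.52, 0.048, 0.046, 0.084] 266 19 [0.292 0.187 0.029]
dial 0.66 [0.042, 0.326, 0.051, 0.053] 22 125 [ 0.343 -0.152  0.031]
dial 0.64 [0.519, 0.523, 0.077, 0.105] 266 201 [0.471 0.141 0.163]
red_mark 0.82 [0.518, 0.52, 0.083, 0.096] 265 200 [0.47  0.141 0.163]
red_mark 0.82 [0.519, 0.047, 0.036, 0.074] 266 18 [0.292 0.187 0.028]
red_mark 0.8 [0.044, 0.326, 0.048, 0.074] 23 125 [ 0.343 -0.151  0.029]
```

View pics/w2.png

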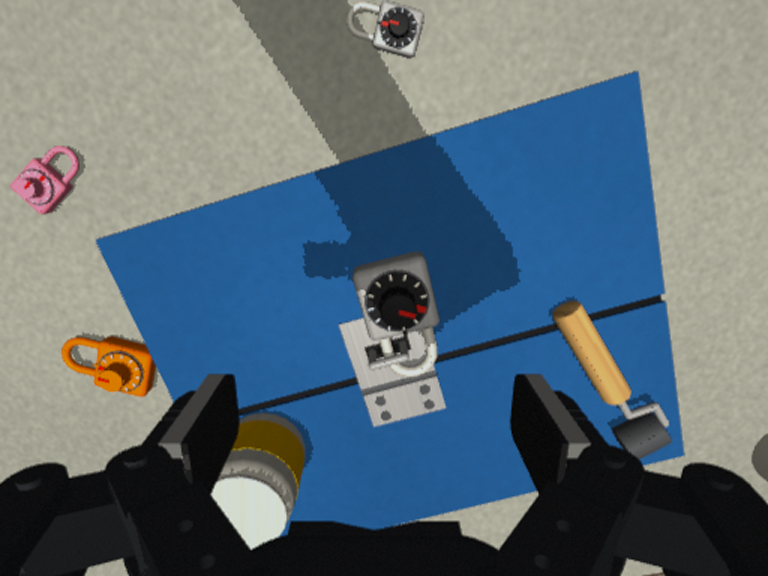

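The wrist view shows the grey padlock's dial at px (398,303) of the 1.5x picture. Its red mark is at (420,311), to the right, about 2 clicks anticlockwise of the index at the lower edge. I'll measure it metrically.

```bash
cat >> h.py <<'E'
def cloud(p):
    V,U=np.mgrid[0:384,0:512]; P=w(p,U.ravel(),V.ravel()); return P, p["image"].reshape(-1,3).astype(int)
def lock(p,near=(0.477,0.137),base=0.12,R=0.06):
    P,C=cloud(p); k=(np.hypot(P[:,0]-near[0],P[:,1]-near[1])<R)&(P[:,2]>base+.003); P,C=P[k],C[k]
    z=P[:,2]-base
    kn=P[z>.039]; c,r=cv2.minEnclosingCircle(kn[:,:2].astype(np.float32)); kc=np.median(kn[:,:2],0)
    red=(C[:,0]>110)&(C[:,1]<60)&(C[:,2]<60)&(z>.02)
    case=P[(z>.016)&(z<.0235)]; rect=cv2.minAreaRect((case[:,:2]*1000).astype(np.float32))
    print("knob circle",np.round(c,4),round(r,4),"median",kc,"topz",np.median(kn[:,2]),"n",len(kn))
    print("case rect mm",rect)
    for nm,m in (("line",red&(z>.039)),("mark",red&(z<.030))):
        if m.sum():
            d=P[m][:,:2]-np.array(c); a=np.degrees(np.arctan2(d[:,1].mean(),d[:,0].mean()))
            print("red",nm,m.sum(),"angle",round(a,1),"r",np.hypot(*d.mean(0)))
    return P,C
E
python3 - <<'E'
from h import *
np.set_printoptions(precision=4,suppress=True)
a=ctrl.capture("wrist"); s=ctrl.state(); print(s["time_s"],s["tcp_pos"],s["eef_rot"],s["qpos"])
P,C=cloud(a); m=(abs(P[:,0]-.43)<.03)&(abs(P[:,1]-.2)<.03); print("chest top",np.median(P[m,2]))
lock(a)
# chest front edge orientation
b=(C[:,2]>90)&(C[:,0]<60)&(P[:,2]>.11)&(P[:,2]<.13); print("chest rect",cv2.minAreaRect((P[b][:,:2]*1000).astype(np.float32)))
# staple: points near x .50-.54 with z .13-.15
m=(P[:,0]>.5)&(P[:,0]<.56)&(abs(P[:,1]-.137)<.03)&(P[:,2]>.125)
for q in P[m][::6]: print(q.round(3),end=" ")
E
```

```text
2.45 [0.4463 0.1338 0.3063] [ 3.1408 -0.0004  2.9141] [-0.8627  0.0025  0.4841  1.856  -0.0021  1.2833  0.9653]
chest top 0.36651534053520346
knob circle [0.4547 0.142 ] 0.0555 median [0.4384 0.1652] topz 0.3821001601858395 n 18007
case rect mm ((492.2712097167969, 138.51806640625), (55.02760314941406, 87.7328109741211), 86.31578826904297)
red line 28 angle 5.4 r 0.025598481535907026
red mark 20 angle 22.3 r 0.033658188208230196
chest rect ((531.126220703125, 140.4950408935547), (303.2025451660156, 383.3996887207031), 3.6409642696380615)
[0.5   0.163 0.14 ] [0.501 0.163 0.141] [0.501 0.158 0.141] [0.501 0.152 0.14 ] [0.505 0.158 0.134] [0.501 0.147 0.142] [0.506 0.156 0.135] [0.501 0.142 0.141] [0.507 0.153 0.133] [0.509 0.16  0.132] [0.5   0.139 0.144] [0.508 0.155 0.135] [0.501 0.13  0.141] [0.502 0.136 0.141] [0.51  0.154 0.133] [0.5   0.124 0.142] [0.502 0.13  0.141] [0.511 0.153 0.133] [0.512 0.159 0.134] [0.501 0.121 0.142] [0.502 0.128 0.142] [0.512 0.157 0.135] [0.502 0.118 0.141] [0.503 0.124 0.14 ] [0.513 0.154 0.135] [0.503 0.117 0.14 ] [0.507 0.125 0.135] [0.514 0.155 0.1
[... 1263 characters left out ...]
 [0.528 0.129 0.135] [0.533 0.146 0.133] [0.533 0.153 0.136] [0.519 0.113 0.146] [0.521 0.119 0.146] [0.527 0.124 0.136] [0.529 0.131 0.135] [0.534 0.141 0.13 ] [0.533 0.148 0.135] [0.521 0.11  0.145] [0.522 0.117 0.146] [0.529 0.125 0.135] [0.531 0.132 0.134] [0.534 0.138 0.132] [0.534 0.145 0.134] [0.535 0.151 0.136] [0.522 0.114 0.146] [0.531 0.128 0.135] [0.533 0.135 0.134] [0.535 0.141 0.134] [0.536 0.148 0.134] [0.532 0.127 0.134] [0.535 0.133 0.133] [0.535 0.14  0.135] [0.537 0.146 0.135] [0.533 0.129 0.136] [0.535 0.135 0.135] [0.537 0.143 0.135] [0.535 0.127 0.134] [0.536 0.134 0.135] [0.538 0.14  0.135] [0.54  0.147 0.134] [0.538 0.135 0.134] [0.539 0.141 0.135] [0.54  0.135 0.133]
```

```bash
sed -i 's/(P\[:,2\]>base+.003); P,C/(P[:,2]>base+.003)\&(P[:,2]<base+.05); P,C/' h.py
python3 - <<'E'
from h import *
np.set_printoptions(precision=4,suppress=True)
a=ctrl.capture("wrist"); 
P,C=cloud(a); m=(abs(P[:,0]-.45)<.03)&(abs(P[:,1]-.2)<.02)&(P[:,2]<.2); print("chest top",np.median(P[m,2]))
P,C=lock(a)
save(a,"w3.png",crop=(225,160,305,260),scale=6)
z=P[:,2]-.12
fl=P[(z>.0235)&(z<.028)]; print("flange",cv2.minEnclosingCircle(fl[:,:2].astype(np.float32)))
cs=P[(z>.0195)&(z<.0235)]; print("case x",np.percentile(cs[:,0],[1,99]),"y",np.percentile(cs[:,1],[1,99]), cv2.minAreaRect((cs[cs[:,0]<.502][:,:2]*1000).astype(np.float32)))
E
```

```text
chest top 0.12005541193363539
knob circle [0.477  0.1391] 0.0128 median [0.4761 0.1396] topz 0.16306923754260622 n 467
case rect mm ((492.2841796875, 138.66885375976562), (55.05172348022461, 88.31743621826172), 86.48310089111328)
red line 25 angle 60.7 r 0.00637555662942724
red mark 21 angle 61.0 r 0.0178764556491185
flange ((0.488810271024704, 0.13083629310131073), 0.03929843381047249)
case x [0.4512 0.5176] y [0.1143 0.1641] ((476.170166015625, 139.43470764160156), (51.72442626953125, 50.52488708496094), 0.34367871284484863)
```

View pics/w3.png

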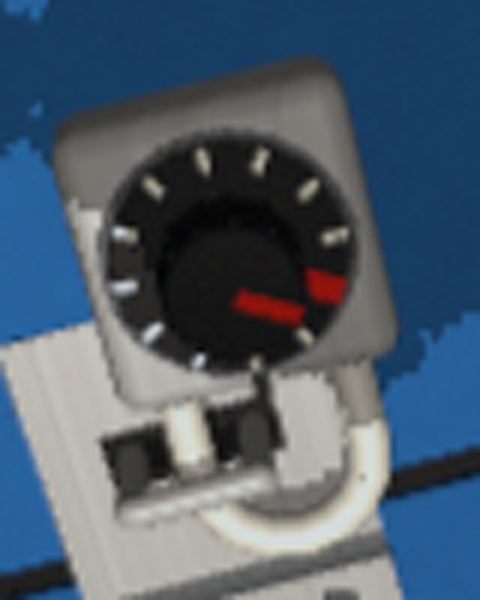

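The red mark is at 61° in the world frame, which is 2 clicks anticlockwise of the index, since one white mark lies between them. The knob's centre is at (0.477, 0.1395). I'll go above it with the fingers half closed.

```bash
python3 -m jog '[{"dx":-0.0127,"dy":0.0056,"dz":0.03,"spin":0,"fingers":0},{"dx":-0.0127,"dy":0.0056,"dz":0.03,"spin":0,"fingers":0},{"dx":-0.0127,"dy":0.0056,"dz":0.03,"spin":0,"fingers":0},{"dx":0,"dy":0,"dz":0.03,"spin":0,"fingers":0},{"dx":0,"dy":0,"dz":0.03,"spin":0,"fingers":0},{"dx":0,"dy":0,"dz":0.02,"spin":0,"fingers":0},{"dx":0,"dy":0,"dz":0.01,"spin":0,"fingers":0},{"dx":0,"dy":0,"dz":0,"spin":0,"fingers":0}]' 30
python3 - <<'E'
from h import *
np.set_printoptions(precision=4,suppress=True)
a=ctrl.capture("wrist"); s=ctrl.state(); print(s["tcp_pos"],s["eef_rot"])
save(a,"w4.png",crop=(150,150,350,384),scale=2.5)
E
```

```text
time_s: 3.5
tcp_pos: [0.4772, 0.1394, 0.1712]
eef_rot: [-3.142, -0.0, 2.914]
contact_force: [0.9, -0.3, 0.2]
opening: 0.0427
grip_force: 0.0
[0.4776 0.1394 0.1717] [3.141  0.0005 2.9142]
```

View pics/w4.png

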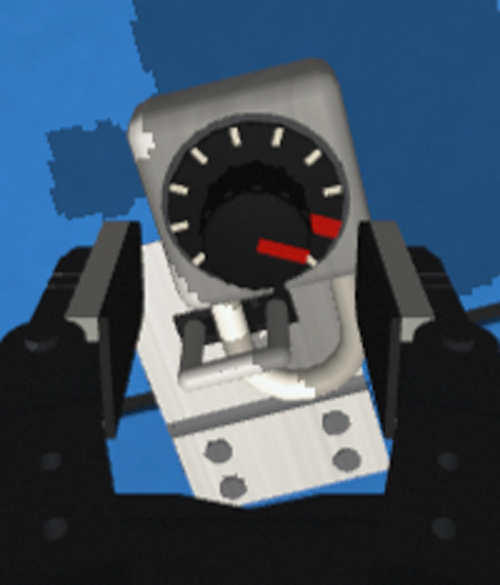

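The knob at crop px (255,240) is centred between the fingers. I'll descend and close on it.

```bash
python3 -m jog '[{"dx":0,"dy":0,"dz":0.016,"spin":0,"fingers":0},{"dx":0,"dy":0,"dz":0.0155,"spin":0,"fingers":0},{"dx":0,"dy":0,"dz":0,"spin":0,"fingers":0},{"dx":0,"dy":0,"dz":0,"spin":0,"fingers":1},{"dx":0,"dy":0,"dz":0,"spin":0,"fingers":1},{"dx":0,"dy":0,"dz":0,"spin":0,"fingers":1},{"dx":0,"dy":0,"dz":0,"spin":0,"fingers":1},{"dx":0,"dy":0,"dz":0,"spin":0,"fingers":1}]' 30
```

```text
time_s: 4.55
tcp_pos: [0.4776, 0.1393, 0.148]
eef_rot: [3.141, 0.001, 2.914]
contact_force: [0.3, 1.3, 1.1]
opening: 0.023
grip_force: 29.6
```

```bash
python3 -m jog '[{"dx":0,"dy":0,"dz":0,"spin":0.58,"fingers":1},{"dx":0,"dy":0,"dz":0,"spin":0.58,"fingers":1},{"dx":0,"dy":0,"dz":0,"spin":0.58,"fingers":1},{"dx":0,"dy":0,"dz":0,"spin":0.58,"fingers":1},{"dx":0,"dy":0,"dz":0,"spin":0.58,"fingers":1},{"dx":0,"dy":0,"dz":0,"spin":0.58,"fingers":1},{"dx":0,"dy":0,"dz":0,"spin":0.58,"fingers":1},{"dx":0,"dy":0,"dz":0,"spin":0.58,"fingers":1},{"dx":0,"dy":0,"dz":0,"spin":0.58,"fingers":1},{"dx":0,"dy":0,"dz":0,"spin":0.58,"fingers":1},{"dx":0,"dy":0,"dz":0,"spin":0.58,"fingers":1},{"dx":0,"dy":0,"dz":0,"spin":0.58,"fingers":1}]' 30
python3 - <<'E'
from h import *
np.set_printoptions(precision=4,suppress=True)
a=ctrl.capture("wrist"); s=ctrl.state(); print(s["tcp_pos"],s["eef_rot"],s["qpos"],s["ft_torque"])
save(a,"w5.png",crop=(120,150,400,384),scale=2)
lock(a)
E
```

```text
time_s: 6.05
tcp_pos: [0.478, 0.1395, 0.148]
eef_rot: [3.14, -0.0, 1.867]
contact_force: [0.6, 1.3, -0.3]
opening: 0.0225
grip_force: 29.6
[0.4779 0.1395 0.148 ] [ 3.1402 -0.0003  1.8654] [-0.9529  0.2629  0.681   2.0034 -0.2043  0.9407  0.1269] [ 0.2088 -0.1152 -0.0273]
knob circle [0.475  0.1451] 0.025 median [0.4767 0.1412] topz 0.16327617226723312 n 2772
case rect mm ((493.6417541503906, 137.5904998779297), (51.296688079833984, 86.82511138916016), 86.6216049194336)
red line 145 angle -41.7 r 0.010841039156375517
```

View pics/w5.png

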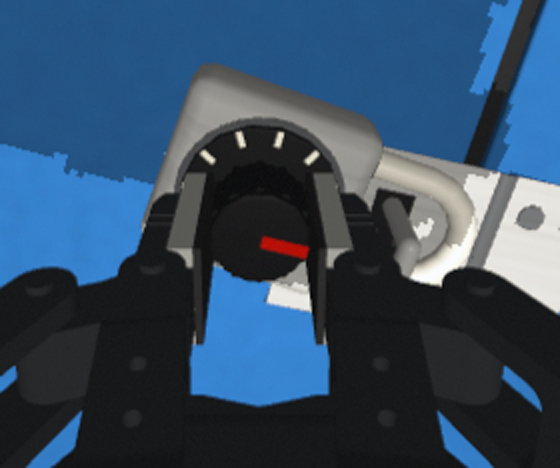

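The red line at crop px (285,247) now points almost along the padlock's x. The case has swung a few degrees, so I'll release, rise, turn back and check.

```bash
python3 -m jog '[{"dx":0,"dy":0,"dz":0,"spin":0,"fingers":0},{"dx":0,"dy":0,"dz":0,"spin":0,"fingers":0},{"dx":0,"dy":0,"dz":-0.05,"spin":0,"fingers":0},{"dx":0,"dy":0,"dz":-0.05,"spin":-0.945,"fingers":-1},{"dx":0,"dy":0,"dz":-0.03,"spin":-0.945,"fingers":-1},{"dx":0,"dy":0,"dz":0,"spin":-0.945,"fingers":-1},{"dx":0,"dy":0,"dz":0,"spin":-0.945,"fingers":-1},{"dx":0,"dy":0,"dz":0,"spin":-0.945,"fingers":-1},{"dx":0,"dy":0,"dz":0,"spin":-0.945,"fingers":-1},{"dx":0,"dy":0,"dz":0,"spin":-0.945,"fingers":-1},{"dx":0,"dy":0,"dz":0,"spin":-0.945,"fingers":-1},{"dx":0,"dy":0,"dz":0,"spin":-0.945,"fingers":-1}]' 30
python3 - <<'E'
from h import *
np.set_printoptions(precision=4,suppress=True)
for i in range(3): a=ctrl.capture("wrist")
s=ctrl.state(); print(s["tcp_pos"],s["eef_rot"],s["qpos"])
save(a,"w6.png",crop=(140,100,360,320),scale=2.6)
P,C=lock(a)
z=P[:,2]-.12; cs=P[(z>.0195)&(z<.0235)&(P[:,0]<.502)]; print(cv2.minAreaRect((cs[:,:2]*1000).astype(np.float32)))
E
```

```text
time_s: 7.6
tcp_pos: [0.4771, 0.1387, 0.245]
eef_rot: [-3.141, -0.0, -3.132]
contact_force: [-0.9, -0.5, 0.0]
opening: 0.0853
grip_force: 0.0
[0.4772 0.1387 0.245 ] [-3.1414 -0.0004 -3.1397] [-0.8926  0.1251  0.5756  1.8866 -0.0744  1.1514  1.2825]
knob circle [0.4766 0.1374] 0.0127 median [0.4757 0.1372] topz 0.16308900316697508 n 771
case rect mm ((492.8489990234375, 136.80055236816406), (52.32109451293945, 87.44865417480469), 87.08124542236328)
red line 44 angle 0.3 r 0.005968633302906693
red mark 11 angle -2.1 r 0.019461696130820594
((476.0887756347656, 137.66015625), (50.64466857910156, 51.94597244262695), 88.63024139404297)
```

View pics/w6.png

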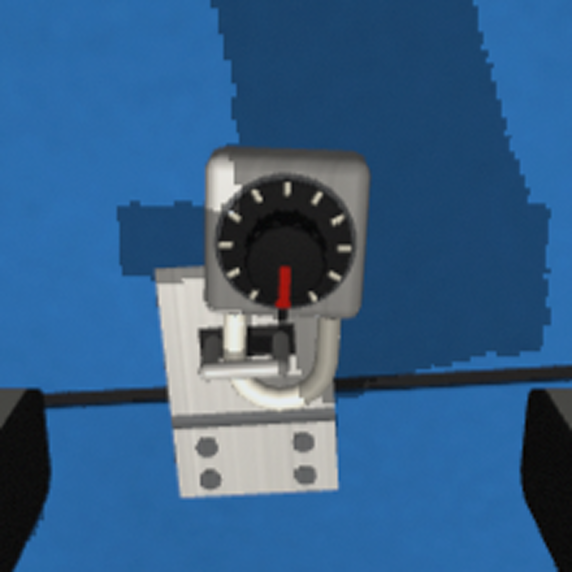

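The red mark is at the index: the line is at crop px (285,287), directly above the black bar at (283,315). The shackle is still shut. Next I'll grip the case by its sides and measure the staple while I'm here.

```bash
python3 - <<'E'
from h import *
a=ctrl.capture("wrist"); P,C=cloud(a)
m=(P[:,0]>.508)&(P[:,0]<.53)&(abs(P[:,1]-.125)<.03)&(P[:,2]>.1415)&(P[:,2]<.155)
q=P[m]; print(len(q),np.percentile(q,[2,50,98],axis=0).round(4), cv2.minAreaRect((q[:,:2]*1000).astype(np.float32)))
E
python3 -m jog '[{"dx":0.0016,"dy":-0.0013,"dz":0.04,"spin":0,"fingers":-1},{"dx":0,"dy":0,"dz":0.04,"spin":0,"fingers":-1},{"dx":0,"dy":0,"dz":0.04,"spin":0,"fingers":-1},{"dx":0,"dy":0,"dz":0.025,"spin":0,"fingers":-1},{"dx":0,"dy":0,"dz":0.0177,"spin":0,"fingers":-1},{"dx":0,"dy":0,"dz":0,"spin":0,"fingers":-1},{"dx":0,"dy":0,"dz":0,"spin":0,"fingers":1},{"dx":0,"dy":0,"dz":0,"spin":0,"fingers":1},{"dx":0,"dy":0,"dz":0,"spin":0,"fingers":1},{"dx":0,"dy":0,"dz":0,"spin":0,"fingers":1},{"dx":0,"dy":0,"dz":0,"spin":0,"fingers":1},{"dx":0,"dy":0,"dz":0,"spin":0,"fingers":1}]' 60
```

```text
240 [[0.5163 0.1106 0.1426]
 [0.5188 0.1245 0.1454]
 [0.5225 0.1381 0.147 ]] ((519.673095703125, 124.38965606689453), (6.458507537841797, 29.30329704284668), 4.050148963928223)
time_s: 9.3
tcp_pos: [0.4771, 0.1385, 0.1245]
eef_rot: [3.14, 0.002, -3.138]
contact_force: [-1.4, -0.1, 6.4]
opening: 0.0508
grip_force: 62.7
```

```bash
python3 -m jog '[{"dx":0,"dy":0.0025,"dz":0,"spin":0,"fingers":1},{"dx":0.006,"dy":0,"dz":0,"spin":0,"fingers":1},{"dx":0.006,"dy":0,"dz":0,"spin":0,"fingers":1},{"dx":0.006,"dy":0,"dz":0,"spin":0,"fingers":1},{"dx":0.006,"dy":0,"dz":0,"spin":0,"fingers":1},{"dx":0.006,"dy":0,"dz":0,"spin":0,"fingers":1},{"dx":0.006,"dy":0,"dz":0,"spin":0,"fingers":1},{"dx":0,"dy":0,"dz":0,"spin":0,"fingers":1}]' 60
python3 - <<'E'
from h import *
s=ctrl.state(); print(s["tcp_pos"].round(4),s["contact_force"].round(1))
E
```

```text
time_s: 10.3
tcp_pos: [0.4518, 0.141, 0.1245]
eef_rot: [3.139, 0.007, -3.137]
contact_force: [6.3, 0.3, 3.4]
opening: 0.0506
grip_force: 62.4
[0.4518 0.141  0.1245] [6.3 0.3 3.4]
```

```bash
python3 -m jog '[{"dx":0.003,"dy":0,"dz":0,"spin":0,"fingers":1},{"dx":0.003,"dy":0,"dz":0,"spin":0,"fingers":1},{"dx":0,"dy":0,"dz":0,"spin":0,"fingers":1}]' 60; python3 -m jog '[{"dx":0.002,"dy":0,"dz":0,"spin":0,"fingers":1},{"dx":0,"dy":0,"dz":0,"spin":0,"fingers":1}]' 60
```

```text
time_s: 10.68
tcp_pos: [0.4476, 0.1411, 0.1245]
eef_rot: [3.139, 0.007, -3.137]
contact_force: [6.8, 0.2, 4.0]
opening: 0.0507
grip_force: 62.4
time_s: 10.92
tcp_pos: [0.4462, 0.141, 0.1245]
eef_rot: [3.139, 0.007, -3.137]
contact_force: [7.6, 1.2, 3.5]
opening: 0.0505
grip_force: 62.4
```

```bash
python3 -m jog '[{"dx":0.002,"dy":0,"dz":0,"spin":0,"fingers":1},{"dx":0,"dy":0,"dz":0,"spin":0,"fingers":1}]' 60
```

```text
time_s: 11.18
tcp_pos: [0.4454, 0.1411, 0.1245]
eef_rot: [3.139, 0.009, -3.137]
contact_force: [9.7, -0.3, 1.3]
opening: 0.0504
grip_force: 62.1
```

```bash
python3 -m jog '[{"dx":0.002,"dy":0,"dz":0,"spin":0,"fingers":1},{"dx":0,"dy":0,"dz":0,"spin":0,"fingers":1}]' 60
python3 - <<'E'
from h import *
np.set_printoptions(precision=4,suppress=True)
a=ctrl.capture("wrist"); b=ctrl.capture("scene"); s=ctrl.state(); print(s["tcp_pos"],s["contact_force"])
save(a,"w7.png",crop=(140,150,380,384),scale=2.5)
P,C=lock(a,near=(.446,.14),R=.12)
P,C=cloud(a)
# shackle bow: bright, z .13-.138
m=(P[:,0]>.5)&(P[:,0]<.56)&(abs(P[:,1]-.141)<.025)&(P[:,2]>.131)&(P[:,2]<.139); print(len(P[m]),np.percentile(P[m],[2,98],axis=0))
E
```

```text
time_s: 11.42
tcp_pos: [0.4452, 0.1411, 0.1246]
eef_rot: [3.139, 0.012, -3.137]
contact_force: [12.2, 1.0, -3.1]
opening: 0.0507
grip_force: 62.7
[0.4452 0.1411 0.1246] [12.3556  1.0961 -2.829 ]
knob circle [0.4367 0.1405] 0.0439 median [0.4409 0.1401] topz 0.1631980213191402 n 4208
case rect mm ((454.1061096191406, 139.56028747558594), (77.55947875976562, 73.1474380493164), 88.47640991210938)
red line 165 angle -2.4 r 0.01416196876740414Traceback (most recent call last):
  File "<stdin>", line 8, in <module>
    return _quantile_unchecked(
        a, q, axis, out, overwrite_input, method, keepdims, weights)
    return _ureduce(a,
                    func=_quantile_ureduce_func,
    ...<5 lines>...
                    overwrite_input=overwrite_input,
                    method=method)
    r = func(a, **kwargs)
    result = _quantile(arr,
                       quantiles=q,
    ...<2 lines>...
                       out=out,
                       weights=wgt)
    slices_having_nans = np.isnan(arr[-1, ...])
                                  ~~~^^^^^^^^^
IndexError: index -1 is out of bounds for axis 0 with size 0
```

View pics/w7.png

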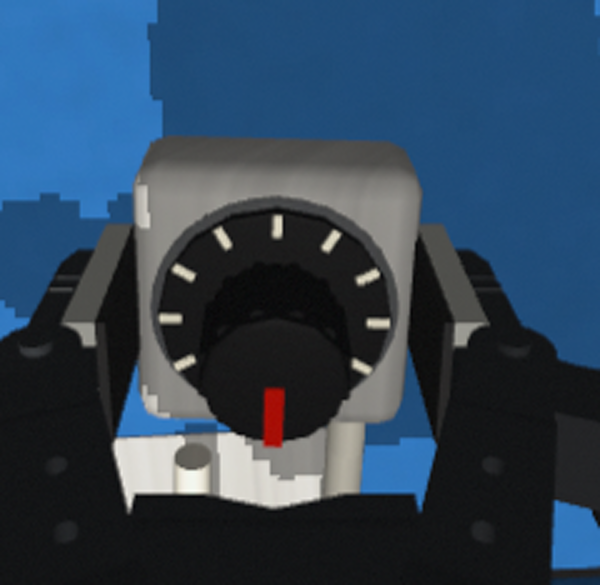

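The toe end at crop px (193,460) stands clear of the case, and the force is rising with no further travel, so the shackle is at its end stop. One firmer pull to be sure, then I'll move forward 38 mm.

```bash
python3 -m jog '[{"dx":0.004,"dy":0,"dz":0,"spin":0,"fingers":1},{"dx":0,"dy":0,"dz":0,"spin":0,"fingers":1},{"dx":0,"dy":0,"dz":0,"spin":0,"fingers":1}]' 60
python3 -m jog '[{"dx":-0.008,"dy":0,"dz":0,"spin":0,"fingers":1},{"dx":-0.008,"dy":0,"dz":0,"spin":0,"fingers":1},{"dx":-0.008,"dy":0,"dz":0,"spin":0,"fingers":1},{"dx":-0.008,"dy":0,"dz":0,"spin":0,"fingers":1},{"dx":-0.008,"dy":0,"dz":0,"spin":0,"fingers":1},{"dx":-0.008,"dy":0,"dz":0,"spin":0,"fingers":1},{"dx":0,"dy":0,"dz":0,"spin":0,"fingers":1},{"dx":0,"dy":0,"dz":0,"spin":0,"fingers":1}]' 60
```

```text
time_s: 11.9
tcp_pos: [0.4451, 0.1411, 0.1251]
eef_rot: [3.139, 0.018, -3.137]
contact_force: [18.8, 0.3, -8.2]
opening: 0.0505
grip_force: 63.3
time_s: 12.9
tcp_pos: [0.4685, 0.142, 0.1244]
eef_rot: [3.139, -0.011, -3.136]
contact_force: [-12.1, 0.9, 24.6]
opening: 0.0506
grip_force: 65.9
```

Something is pressing down (Fz 24 N) and dragging. I'll ease up 1.5 mm and look.

```bash
python3 -m jog '[{"dx":0,"dy":0,"dz":-0.002,"spin":0,"fingers":1},{"dx":0,"dy":0,"dz":0,"spin":0,"fingers":1}]' 60
python3 - <<'E'
from h import *
np.set_printoptions(precision=4,suppress=True)
a=ctrl.capture("wrist"); b=ctrl.capture("scene"); s=ctrl.state(); print(s["tcp_pos"],s["contact_force"],s["ft_torque"])
T=np.array(b["world_from_camera"]); q=np.linalg.inv(T)@np.array([.51,.135,.14,1]); u=b["fx"]*q[0]/q[2]+b["cx"]; v=b["fy"]*q[1]/q[2]+b["cy"]; print(u,v,q[2],T[:3,3])
u,v=int(u),int(v)
A=cv2.resize(a["image"][180:384,140:380],None,fx=1.6,fy=1.6,interpolation=3)
B=b["image"][max(v-40,0):v+40,max(u-47,0):u+47]; B=cv2.resize(B,(384,A.shape[0]),interpolation=3)
cv2.imwrite("pics/w8.png",np.hstack([A,B])[:,:,::-1])
P,C=cloud(b)
E
```

```text
time_s: 13.15
tcp_pos: [0.4691, 0.1417, 0.1245]
eef_rot: [3.14, -0.008, -3.136]
contact_force: [-6.2, 2.2, 10.7]
opening: 0.0505
grip_force: 64.2
[0.4691 0.1418 0.1245] [-6.7232  1.5047 11.0559] [ 0.2222  1.2203 -0.0352]
316.9820466562397 269.88165677182195 1.0608248541758765 [0.8554 0.3049 1.1608]
```

View pics/w8.png

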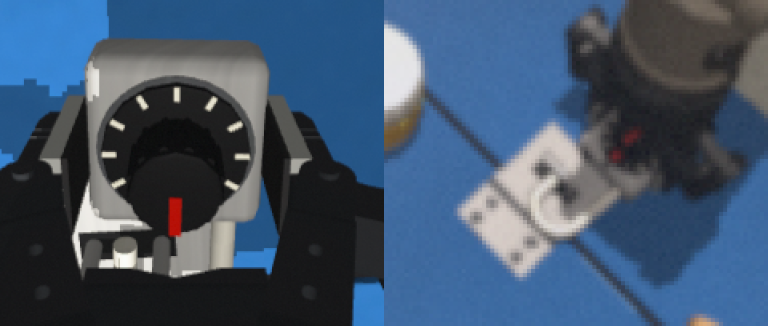

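The scene crop shows the shackle open through the staple, and the wrist crop shows the toe end at (125,250) between the staple's legs. The drag was only friction, so I'll ease up a little more and go on.

```bash
python3 -m jog '[{"dx":0,"dy":0,"dz":-0.0015,"spin":0,"fingers":1},{"dx":-0.0045,"dy":-0.0005,"dz":0,"spin":0,"fingers":1},{"dx":-0.0045,"dy":-0.0005,"dz":0,"spin":0,"fingers":1},{"dx":-0.0045,"dy":0,"dz":0,"spin":0,"fingers":1},{"dx":0,"dy":0,"dz":0,"spin":0,"fingers":1}]' 60
python3 - <<'E'
from h import *
np.set_printoptions(precision=4,suppress=True)
a=ctrl.capture("wrist"); b=ctrl.capture("scene"); s=ctrl.state(); print(s["tcp_pos"],s["contact_force"],s["ft_torque"])
A=cv2.resize(a["image"][180:384,140:380],None,fx=1.6,fy=1.6,interpolation=3)
u,v=316,270
B=b["image"][v-40:v+40,u-47:u+47]; B=cv2.resize(B,(384,A.shape[0]),interpolation=3)
cv2.imwrite("pics/w9.png",np.hstack([A,B])[:,:,::-1])
P,C=cloud(b)
m=(P[:,0]>.5)&(P[:,0]<.59)&(abs(P[:,1]-.141)<.03)&(P[:,2]>.128)&(P[:,2]<.16); print(len(P[m]),np.percentile(P[m],[2,50,98],axis=0))
E
```

```text
time_s: 13.88
tcp_pos: [0.4835, 0.139, 0.1255]
eef_rot: [-3.141, -0.0, -3.138]
contact_force: [0.4, -0.3, -3.6]
opening: 0.0506
grip_force: 62.7
[0.4832 0.1391 0.1256] [ 0.4198 -1.3092 -3.5029] [-0.0458  0.0574 -0.0017]
274 [[0.5008 0.1162 0.1293]
 [0.5219 0.1408 0.1362]
 [0.5682 0.1655 0.1458]]
```

View pics/w9.png

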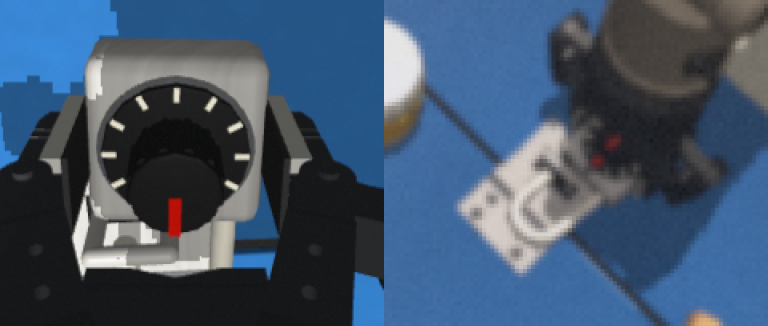

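Forces are down to just the padlock's weight. The staple bar at crop px (130,255) stands right in front of the case, and the bow reaches x = 0.568, which matches fully open. The toe end should be clear, so I'll lift gently first.

```bash
python3 -m jog '[{"dx":0,"dy":0,"dz":-0.005,"spin":0,"fingers":1},{"dx":0,"dy":0,"dz":-0.005,"spin":0,"fingers":1},{"dx":0,"dy":0,"dz":-0.005,"spin":0,"fingers":1},{"dx":0,"dy":0,"dz":0,"spin":0,"fingers":1}]' 60
```

```text
time_s: 14.48
tcp_pos: [0.4836, 0.1394, 0.1375]
eef_rot: [3.141, 0.001, -3.137]
contact_force: [0.6, -0.3, -4.1]
opening: 0.0505
grip_force: 62.8
```

```bash
python3 -m jog '[{"dx":0,"dy":0,"dz":-0.01,"spin":0,"fingers":1},{"dx":0,"dy":0,"dz":-0.02,"spin":0,"fingers":1},{"dx":0,"dy":0,"dz":-0.025,"spin":0,"fingers":1},{"dx":0,"dy":0,"dz":-0.025,"spin":0,"fingers":1},{"dx":0,"dy":0,"dz":-0.025,"spin":0,"fingers":1},{"dx":0,"dy":0,"dz":-0.01,"spin":0,"fingers":1},{"dx":0,"dy":0,"dz":0,"spin":0,"fingers":1},{"dx":0,"dy":0,"dz":0,"spin":0,"fingers":1},{"dx":0,"dy":0,"dz":0,"spin":0,"fingers":1},{"dx":0,"dy":0,"dz":0,"spin":0,"fingers":1}]' 60
python3 - <<'E'
from h import *
np.set_printoptions(precision=4,suppress=True)
a=ctrl.capture("wrist"); b=ctrl.capture("scene"); s=ctrl.state(); print(s["tcp_pos"],s["contact_force"],abs(s["qvel"]).max())
A=cv2.resize(a["image"][180:384,140:380],None,fx=1.6,fy=1.6,interpolation=3)
u,v=320,240
B=b["image"][v-60:v+60,u-70:u+70]; B=cv2.resize(B,(384,A.shape[0]),interpolation=3)
cv2.imwrite("pics/w10.png",np.hstack([A,B])[:,:,::-1])
P,C=cloud(b)
m=(P[:,0]>.5)&(P[:,0]<.6)&(abs(P[:,1]-.141)<.035)&(P[:,2]>.2)&(P[:,2]<.26); print(len(P[m]),np.percentile(P[m],[2,50,98],axis=0))
E
```

```text
time_s: 15.72
tcp_pos: [0.483, 0.1391, 0.2228]
eef_rot: [-3.141, -0.001, -3.138]
contact_force: [-0.4, -0.4, -3.0]
opening: 0.0506
grip_force: 63.1
[0.4831 0.1392 0.223 ] [ 0.0592  0.1005 -3.5298] 0.002514536851339603
296 [[0.5009 0.1191 0.224 ]
 [0.5132 0.1444 0.2324]
 [0.5686 0.1656 0.2427]]
```

View pics/w10.png

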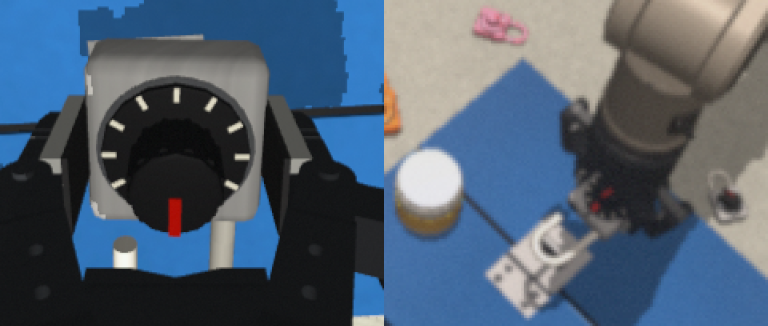

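The padlock is held dial up with its toe end free at crop px (125,250). It is still, about 10 cm above the chest, and the shackle is open. Handing in.

```bash
python3 -c "
from bench import ctrl
print(ctrl.close_job())"
```

```text
the job is handed in; nothing more can be done
None
```

The job is handed in, with no verdict returned: the dial was turned two clicks to the red mark, the shackle pulled fully open and slipped off the staple, and the open padlock is held still, dial up, about 10 cm above the chest, with nothing having touched the tin, roller or clamp.

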